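Find the loose-packed blade tin on the tip tester and shelve the sound one

TASK

One of the two shut blade tins on the tip tester has loose contents. Tip the rockers by pressing the tabs at their right ends and let go to find it: the tight-packed tin swings back level, the loose one stays tipped. Push the sound tin straight to the left off its rocker, so that it lies flat and wholly on the shelf lane beside it, and leave the loose one seated on its own rocker, tipped tab end down; do not disturb the things beside the tester.

Things in the scene. Friction and masses are not known exactly. Their poses are not given: they have to be found in the camera images.
- tester: Fixed grey metal tip tester on the table, 256 mm long (x), 186 wide (y), 62 high. Origin at table level under the rockers' pivot line, half-way between the two; x points to the robot's left (within 11 degrees), y towards the robot, z up. Right half: two see-saw rockers, centres at y = -43 and +43 mm, common pivot line at x = 0, height 44 mm. Left half: a fixed shelf with two lanes. Nothing rises above the tins.
- bag_taper: The fixed bag taping machine left of the tester (listed only as an obstacle; origin at its foot, world 0.49, 0.34, 0). Its big tape reel, 180 mm across, hangs beside the tester: world x 0.50 to 0.55, y -0.07 to 0.12, from 0.47 m above the table upwards. Keep wrist and forearm clear of it, leaning the hand to the right where needed.
- rocker_1 (a joint): Angle of the farther rocker, rad: 0 = level (at rest, on its stop), 0.28 = tipped fully, tab (right) end down (stop). It swings freely and takes under 1 N at its tab. Let go, an empty rocker or one with an evenly packed tin falls back level by itself; with a tin whose contents have slid to the tab end it stays at 0.28.
- rocker_2 (a joint): Angle of the nearer rocker, rad: 0 = level (at rest, on its stop), 0.28 = tipped fully, tab (right) end down (stop). It swings freely and takes under 1 N at its tab. Let go, an empty rocker or one with an evenly packed tin falls back level by itself; with a tin whose contents have slid to the tab end it stays at 0.28.
- rocker_1_pad (a point): Middle of the rubber-topped press tab (34 x 44 mm, 4 mm thick) at the right end of the farther rocker, on its top surface: at x = -62 mm from the pivot line, 51 mm above the table at rest; it goes down about 17 mm when fully tipped.
- rocker_1_seat (a point): Point on the upper face of the farther rocker, 50 mm above the table at rest, at x = +8 mm from the pivot line, under the middle of a seated tin. The rocker is 76 mm wide, with side lips and a tab-end lip (inner face at x = -40 mm) 6 mm above that face; its left end, at x = +56 mm, is open.
- tin_1_centre (a point): Centre (half-way up) of the tin that starts on the farther rocker: flat grey steel tin, shut for good, 91 mm along (its y, which lies along the tester's x), 63 wide (its x), 20 high, 0.26 kg filled. Both tins look and weigh the same; one is packed tight, in the other a block can slide end to end once tipped for half a second.
- tin_1: The same tin; origin at the centre of its underside.
- shelf_1 (a point): Middle of the farther shelf lane, on its level surface, 48 mm above the table (2 mm below the rocker at rest), at x = 114 mm from the pivot line. The shelf runs from x = 60 to 171 mm, where a stop 14 mm high closes it; rails 9 mm high leave a straight lane 74 mm wide. A tin centred here is wholly on the shelf, 11 mm short of the stop.
- rocker_2_pad (a point): Middle of the rubber-topped press tab (34 x 44 mm, 4 mm thick) at the right end of the nearer rocker, on its top surface: at x = -62 mm from the pivot line, 51 mm above the table at rest; it goes down about 17 mm when fully tipped.
- rocker_2_seat (a point): Point on the upper face of the nearer rocker, 50 mm above the table at rest, at x = +8 mm from the pivot line, under the middle of a seated tin. The rocker is 76 mm wide, with side lips and a tab-end lip (inner face at x = -40 mm) 6 mm above that face; its left end, at x = +56 mm, is open.
- tin_2_centre (a point): Centre (half-way up) of the tin that starts on the nearer rocker: flat grey steel tin, shut for good, 91 mm along (its y, which lies along the tester's x), 63 wide (its x), 20 high, 0.26 kg filled. Both tins look and weigh the same; one is packed tight, in the other a block can slide end to end once tipped for half a second.
- tin_2: The same tin; origin at the centre of its underside.
- shelf_2 (a point): Middle of the nearer shelf lane, on its level surface, 48 mm above the table (2 mm below the rocker at rest), at x = 114 mm from the pivot line. The shelf runs from x = 60 to 171 mm, where a stop 14 mm high closes it; rails 9 mm high leave a straight lane 74 mm wide. A tin centred here is wholly on the shelf, 11 mm short of the stop.
- tape_measure: Grey tape measure, 32 x 65 x 54 mm high, bystander; origin under its centre.
- glue_stick: White upright glue stick, 26 mm across, 88 mm high, bystander; origin under its centre.
- clear_tape: Small roll of clear tape, 54 mm across, 18 mm high, bystander; origin under its centre.

How it is judged:
At the end, for the whole second after the job is handed in: One tin sits on its rocker (centre within 18 mm of the seat point), the rocker tipped over 0.2 rad; the other tin lies level on the shelf lane beside its own rocker, centre over 103 mm left of the pivot line and within 22 mm of the lane middle, that rocker within 0.06 rad of level; both at rest (((value of joint rocker_1 above 0.2 rad and distance between tin_1_centre and rocker_1_seat below 0.018 m and linear speed of each of tin_1, tin_2 below 0.01 m/s and value of joint rocker_2 below 0.06 rad and x of tin_2_centre in the frame of tester above 0.103 m and horizontal distance between tin_2_centre and shelf_2 below 0.022 m and z of tin_2_centre in the frame of tester between 0.052 and 0.064 m and angle between tin_2_centre's own z axis and vertical below 0.06 rad) or (value of joint rocker_2 above 0.2 rad and distance between tin_2_centre and rocker_2_seat below 0.018 m and linear speed of each of tin_1, tin_2 below 0.01 m/s and value of joint rocker_1 below 0.06 rad and x of tin_1_centre in the frame of tester above 0.103 m and horizontal distance between tin_1_centre and shelf_1 below 0.022 m and z of tin_1_centre in the frame of tester between 0.052 and 0.064 m and angle between tin_1_centre's own z axis and vertical below 0.06 rad))); the robot touches nothing.
It fails at once if a tin falls off the tester (height (world z) of any of tin_1_centre, tin_2_centre below 0.035 m).
It fails at once if a bystander (tape measure, glue stick, clear tape) is moved more than 30 mm (distance of any of tape_measure, glue_stick, clear_tape from where it was at the start of the episode above 0.03 m).
It also fails if it takes over 48 s, if anything falls off the work surface, if the arm or the gripper's body presses on something with over 40 N, if the wrist force passes 120 N, or if a joint passes its speed limit or range.

ROBOT

A 6-joint arm with a two-finger parallel gripper is mounted at the origin on a cart in front of the work surface, level with it; the furniture and walls round the work are solid. World frame = base frame: x ahead of the robot, y to its left, z up, the work surface at z = 0. Lengths are in m, angles in rad, forces in N, time in s.
With the tool pointing down it reaches from about 0.375 to 0.925 m from the base axis. Payload 5.7 kg.
Tool frame: the origin (TCP) lies midway between the tips of the shut fingers; the grasp point (between the pads) lies 19 mm behind it; z points along the fingers, y is the line along which they close (so a half turn about z gives the same grasp; the last joint's range is limited). The gripper opens to 85 mm and grips with 20 to 120 N. Pads are 22 mm wide; open, the fingers measure 114 mm over their backs; the gripper's body (76 mm by 85 mm) begins 54 mm behind the grasp point. The pads swing forward as they close: fully open they stand 13 mm farther back than shut.
Start: joints at [-1.314, 0.359, 1.51, -0, 1.272, -0.115], TCP at [0.218, -0.559, 0.231] pointing down, gripper open.
Joint ranges: [-2.97, 2.97], [-1.01, 2.36], [0.21, 2.38], [-0.96, 4.11], [0.2, 2.71], [-2.98, 2.98]. Speed limits (rad/s): [2.39, 2.39, 3.14, 3.14, 3.14, 3.14].

INTERFACE

Orientations are given as [roll, pitch, yaw] about the fixed x, y, z axes, in that order (R = Rz(yaw) Ry(pitch) Rx(roll)).
In Python, from rig import env gives the robot as it stands. The module is installed in compiled form; this text tells all that it offers.
- The arm moves only by the tool apply_moves, never from a script. Its argument "moves" is a list of rows, each an object of numbers: "tx", "ty", "tz": the shift along the tool's x, y, z in mm; "ax", "ay", "az": the turn, a rotation vector about the tool's x, y, z in rad; "grip": the finger opening in mm, from 0 to 85.4. In form: [{"tx": .., "ty": .., "tz": .., "ax": .., "ay": .., "az": .., "grip": ..}, ...]. A call has exactly 8 rows; each row is the pose to reach, as a shift and turn from the pose commanded when the call began, along the tool's axes at that moment; what a row does not reach only later rows make up. A row lasts 1/8 s, in which the tool goes at most 62.5 mm and 10.7 degrees, less where a joint would pass 70% of its speed; a pose out of reach is approached as far as the arm can. A call with a gripper value outside its range is refused whole. The fingers move at their own pace and stop on an object; the grip force is fixed at half the most. Time passes only in rows, so rows that repeat a pose let the fingers close, or fill a call up. It gives the time, the measured TCP pose, the force, the opening and the grip force at its end, in the units of the state.
- env.read_state(): the state, without advancing time (a new reading comes with each control period).
- env.read_camera(name): name is "side" or "top"; returns (picture, depth): 420x560x3 uint8, red, green, blue; 420x560 float32, m along the optical axis (not along the pixel's ray), 0 where there is no reading.
- env.calibration(name): a dict with "fov_y" (degrees; the focal length in pixels is half the picture's height over the tangent of half this angle, whatever the lens; pixels are square), "cx", "cy" (the principal point, pixels), "extrinsics" (4x4, takes a point from camera to world coordinates). Camera axes: x right, y down, z forward; pixel columns grow to the right and rows downward; lengths in m; the calibration is good to about 2 mm. A picture is of the moment at which its call begins. calibration takes no time and is no camera call.
- env.job_done(): hands the job in; it is judged then, once.
The state is a dict: "time_s": time; "joint_positions": joint angles; "joint_velocities": joint speeds; "joint_efforts": joint torques, N m; "ee_pos": TCP position; "eef_rot": TCP orientation; "contact_force": force on the tool from outside, world axes, zero at the start; "torque": the same for the moment, N m; "gripper_width": finger opening in m; "gripper_force": force on a finger pad.
Only numpy, scipy, OpenCV 4.12 (cv2) and the standard library are available. Lean on these libraries where they do the work, as an engineer would, in place of code of your own. Each camera call takes 0.05 s, during which the arm holds its last target. There are 200 camera calls.

## Working session

There is one attempt and no reset: what is moved stays moved. The work goes in short steps, Python scripts to look and compute and a tool call to move; the robot and the scene stay as the last step left them, time stands still between calls to the robot, and variables do not carry over. Pictures are saved under pics/ and viewed, at most 10 in all, crops included, and the job is handed in when it is done.

Besides the shell and the picture viewer there is one more tool, called after ">>>" by a JSON object that holds its "method" and its "body". apply_moves: Moves the arm, as the interface text tells. Its arguments: {"type":"object","properties":{"moves":{"type":"array","items":{"type":"object","properties":{"tx":{"type":"number"},"ty":{"type":"number"},"tz":{"type":"number"},"ax":{"type":"number"},"ay":{"type":"number"},"az":{"type":"number"},"grip":{"type":"number"}}}}},"required":["moves"]}

```bash
mkdir -p pics; cat > h.py <<'E'
import numpy as np,cv2
from rig import env
def look(n,f):
    p,d=env.read_camera(n); cv2.imwrite('pics/'+f+'.png',p[:,:,::-1]); np.save('pics/'+f+'.npy',d); return p,d
def pt(n,f,u,v):
    d=np.load('pics/'+f+'.npy'); c=env.calibration(n); F=210/np.tan(np.radians(c['fov_y'])/2)
    z=np.median(d[v-1:v+2,u-1:u+2]); return (c['extrinsics']@[(u-c['cx'])/F*z,(v-c['cy'])/F*z,z,1])[:3].round(4)
E
python3 - <<'E'
from h import *
look('top','t1');look('side','s1');s=env.read_state();print(s)
for n in('top','side'):print(env.calibration(n))
E
```

```text
{'time_s': 0.1, 'joint_positions': array([-1.31409665e+00,  3.59471701e-01,  1.51132179e+00,  2.34437176e-05,
        1.27251199e+00, -1.15101913e-01]), 'joint_velocities': array([ 1.39472578e-03, -6.14001026e-04, -3.00133796e-03, -2.54864227e-03,
       -3.91454864e-04, -9.73870340e-05]), 'joint_efforts': array([ 6.84868664e-04, -5.28653240e+01, -2.79349691e+01, -2.31779186e-04,
        5.02682902e-03, -8.81642876e-06]), 'ee_pos': array([ 0.21781931, -0.55840657,  0.23051551]), 'eef_rot': array([-3.13989374e+00, -2.18962052e-04,  3.71794494e-01]), 'contact_force': array([ 0.31881543,  0.38316547, -0.49658883]), 'torque': array([ 0.03153435,  0.0178472 , -0.02340935]), 'gripper_force': 0.0, 'gripper_width': 0.08551746518813555}
{'fov_y': 46.341451455994296, 'cx': 282.0376925161456, 'cy': 214.0768529104808, 'extrinsics': array([[ 0.02444811, -0.98478423,  0.17205323,  0.28863421],
       [-0.99959751, -0.02655833, -0.00997335,  0.03550706],
       [ 0.01439104, -0.17174015, -0.98503717,  1.38917887],
       [ 0.        ,  0.        ,  0.        ,  1.        ]])}
{'fov_y': 50.10148716819994, 'cx': 274.8245683911018, 'cy': 215.82240290310355, 'extrinsics': array([[-0.81468514, -0.28676414,  0.50403814, -0.09030323],
       [-0.57948436,  0.36953117, -0.72639149,  0.88918127],
       [ 0.02204523, -0.88386257, -0.46722689,  0.63994922],
       [ 0.        ,  0.        ,  0.        ,  1.        ]])}
```

View pics/t1.png

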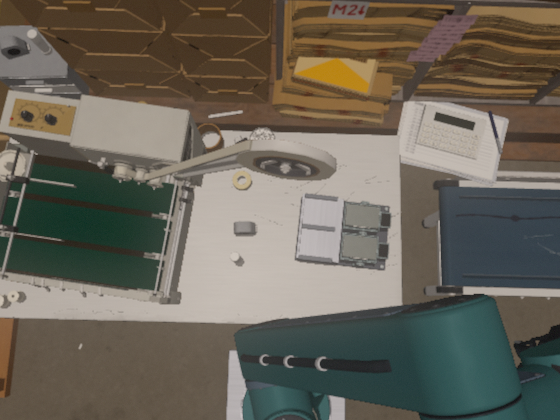

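View pics/s1.png

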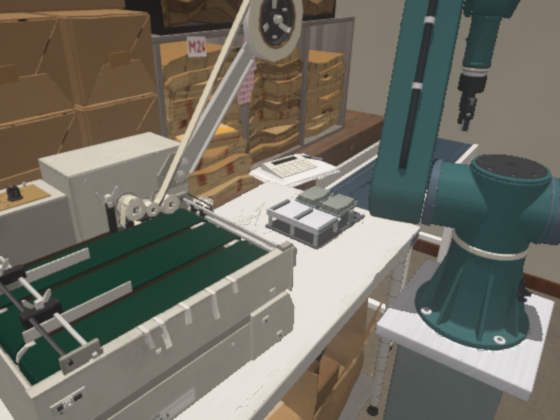

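The top view shows the tester at about (298–390, 195–268): shelf on the left, tins and dark tabs on the right. The reel is at (290, 160), the tape measure at (245, 228), the glue stick at (236, 258) and the clear tape at (242, 180). I'll enlarge the tester.

```bash
python3 - <<'E'
from h import *
p=cv2.imread('pics/t1.png')[185:280,285:405]
cv2.imwrite('pics/c1.png',cv2.resize(p,None,fx=6,fy=6,interpolation=cv2.INTER_CUBIC))
E
```

```text
(no output)
```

View pics/c1.png

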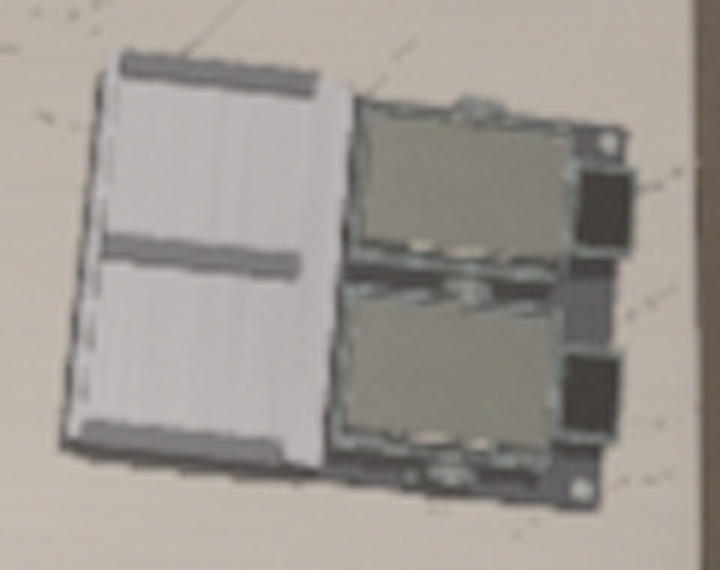

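The crop shows the farther tab at crop (606, 212) and the nearer at (590, 393). Tin centres are at about (463, 184) and (448, 372), and the tester is turned a few degrees.

```bash
cat >> h.py <<'E'
def ray(n,u,v,z):
    c=env.calibration(n); F=210/np.tan(np.radians(c['fov_y'])/2); E=c['extrinsics']
    r=E[:3,:3]@[(u-c['cx'])/F,(v-c['cy'])/F,1]; o=E[:3,3]; return o+r*(z-o[2])/r[2]
E
python3 - <<'E'
from h import *
d=np.load('pics/t1.npy')
for n,u,v,z in [('pad1',606,212,.051),('pad2',590,393,.051),('tin1',463,184,.07),('tin2',448,372,.07),('bossF',482,105,.044),('bossM',470,290,.05),('bossN',452,470,.044),
 ('railF-L',120,65,.057),('railF-R',318,83,.057),('railM-L',104,246,.057),('railM-R',300,264,.057),('cornTL',105,75,.06),('cornBL',68,435,.062)]:
    U,V=285+u/6,185+v/6; print(n,ray('top',U,V,z).round(4), pt('top','t1',int(round(U)),int(round(V))))
E
```

```text
pad1 [ 0.5125 -0.2665  0.051 ] [ 0.5137 -0.2669  0.0494]
pad2 [ 0.4285 -0.2582  0.051 ] [ 0.4297 -0.257   0.0523]
tin1 [ 0.5205 -0.197   0.07  ] [ 0.5199 -0.1969  0.0681]
tin2 [ 0.4344 -0.1899  0.07  ] [ 0.4345 -0.191   0.0687]
bossF [ 0.5628 -0.2106  0.044 ] [ 0.5628 -0.2084  0.051 ]
bossM [ 0.4747 -0.2036  0.05  ] [ 0.4757 -0.2028  0.0489]
bossN [ 0.3923 -0.1961  0.044 ] [ 0.3928 -0.1942  0.0496]
railF-L [ 0.5744 -0.0405  0.057 ] [ 0.5736 -0.0404  0.0588]
railF-R [ 0.5685 -0.1322  0.057 ] [ 0.5699 -0.1334  0.0478]
railM-L [ 0.4896 -0.0345  0.057 ] [ 0.4897 -0.0336  0.0562]
railM-R [ 0.4837 -0.1244  0.057 ] [ 0.4839 -0.1246  0.0553]
cornTL [ 0.5689 -0.0334  0.06  ] [ 0.578  -0.0346  0.0099]
cornBL [ 0.4023 -0.0195  0.062 ] [ 0.4053 -0.0207  0.0105]
```

```bash
cat >> h.py <<'E'
from scipy.spatial.transform import Rotation as Ro
O=np.array([.476,-.202,0]); A=.082
XT=np.array([np.sin(A),np.cos(A),0]); YT=np.array([-np.cos(A),np.sin(A),0])
def w(x,y,z): return O+x*XT+y*YT+[0,0,z]
def go(x,y,z,lean=.28):
    s=env.read_state(); R0=Ro.from_euler('xyz',s['eef_rot'])
    R=Ro.from_euler('xyz',[np.pi,0,np.pi/2-A])*Ro.from_rotvec([0,lean,0])
    P=w(x,y,z); print('world',P.round(4),'t',(R0.inv().apply(P-s['ee_pos'])*1000).round(1),'a',(R0.inv()*R).as_rotvec().round(3))
def where():
    s=env.read_state(); p=s['ee_pos']-O; print('tester',(p@XT).round(4),(p@YT).round(4),p[2].round(4),s['eef_rot'].round(3),s['contact_force'].round(2),s['joint_positions'].round(2),s['time_s'])
E
python3 -c "
from h import *
go(-.062,-.043,.10)"
```

```text
world [ 0.5138 -0.2673  0.1   ] t [ 381.5 -163.5  130.9] a [ 0.155  0.249 -1.11 ]
```

>>> {"method": "apply_moves", "body": {"moves": [{"tx":48,"ty":-20,"tz":5,"ax":0.02,"ay":0.03,"az":-0.14,"grip":0},{"tx":95,"ty":-41,"tz":15,"ax":0.04,"ay":0.06,"az":-0.28,"grip":0},{"tx":143,"ty":-61,"tz":30,"ax":0.06,"ay":0.09,"az":-0.42,"grip":0},{"tx":191,"ty":-82,"tz":45,"ax":0.08,"ay":0.125,"az":-0.555,"grip":0},{"tx":238,"ty":-102,"tz":60,"ax":0.1,"ay":0.155,"az":-0.69,"grip":0},{"tx":286,"ty":-123,"tz":80,"ax":0.12,"ay":0.19,"az":-0.83,"grip":0},{"tx":334,"ty":-143,"tz":100,"ax":0.14,"ay":0.22,"az":-0.97,"grip":0},{"tx":381.5,"ty":-163.5,"tz":120,"ax":0.155,"ay":0.249,"az":-1.11,"grip":0}]}}

```text
time_s: 1.1
ee_pos: [0.515, -0.2669, 0.1104]
eef_rot: [3.141, -0.279, 1.494]
contact_force: [1.2, -0.9, -0.3]
gripper_width: 0.0001
gripper_force: 0.0
```

```bash
python3 -c "
from h import *
where();go(-.062,-.043,.10);look('top','t2');p=cv2.imread('pics/t2.png')[140:290,260:420]
cv2.imwrite('pics/c2.png',cv2.resize(p,None,fx=4,fy=4,interpolation=cv2.INTER_CUBIC))"
```

```text
tester -0.0615 -0.0441 0.1104 [ 3.141 -0.279  1.494] [ 1.19 -0.87 -0.3 ] [-0.74  0.54  1.59  0.24  1.2  -0.77] 1.1
world [ 0.5138 -0.2673  0.1   ] t [-3.3 -1.2  9.8] a [-0.     0.001  0.005]
```

View pics/c2.png

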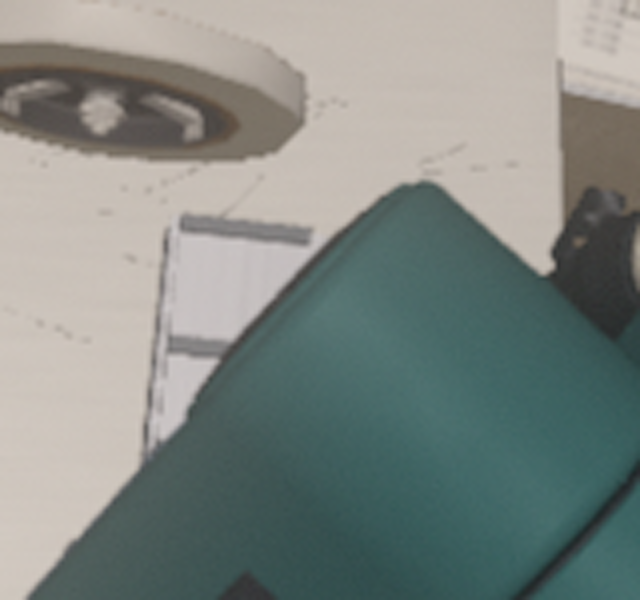

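>>> {"method": "apply_moves", "body": {"moves": [{"tx":-7,"ty":-1,"tz":20,"az":0.005,"grip":0},{"tx":-12,"ty":-1,"tz":40,"az":0.005,"grip":0},{"tx":-16,"ty":-1,"tz":55,"az":0.005,"grip":0},{"tx":-18,"ty":-1,"tz":61,"az":0.005,"grip":0},{"tx":-20,"ty":-1,"tz":67,"az":0.005,"grip":0},{"tx":-21.5,"ty":-1,"tz":72.5,"az":0.005,"grip":0},{"tx":-21.5,"ty":-1,"tz":72.5,"az":0.005,"grip":0},{"tx":-21.5,"ty":-1,"tz":72.5,"az":0.005,"grip":0}]}}

```text
invalid input at $.moves[0]: expected keys tx, ty, tz, ax, ay, az, grip
```

```bash
python3 -c "
from h import *
where();look('side','s2');p=cv2.imread('pics/s2.png')[150:270,240:400]
cv2.imwrite('pics/c3.png',cv2.resize(p,None,fx=5,fy=5,interpolation=cv2.INTER_CUBIC))"
```

```text
tester -0.0561 -0.0465 0.1081 [ 3.14  -0.285  1.501] [ 3.99  2.13 -1.62] [-0.73  0.54  1.59  0.24  1.2  -0.77] 1.15
```

View pics/c3.png

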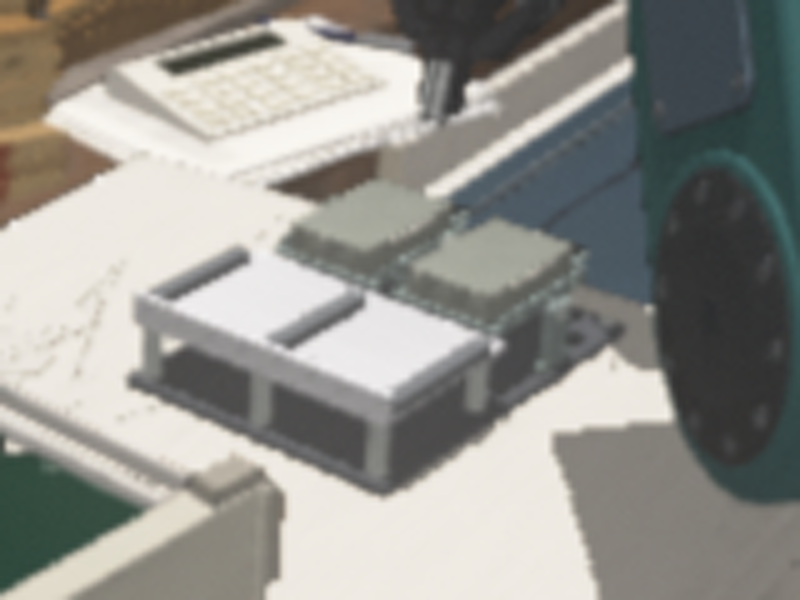

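The side crop shows both tins sitting level, the farther at (370, 215) and the nearer at (490, 260), with the fingers above at (440, 95). The move was refused for missing keys, so I'll resend it.

>>> {"method": "apply_moves", "body": {"moves": [{"tx":-6,"ty":0,"tz":20,"ax":0,"ay":0,"az":0,"grip":0},{"tx":-11,"ty":0,"tz":40,"ax":0,"ay":0,"az":0,"grip":0},{"tx":-15,"ty":0,"tz":53,"ax":0,"ay":0,"az":0,"grip":0},{"tx":-17,"ty":0,"tz":60,"ax":0,"ay":0,"az":0,"grip":0},{"tx":-19,"ty":0,"tz":67,"ax":0,"ay":0,"az":0,"grip":0},{"tx":-21,"ty":0,"tz":73,"ax":0,"ay":0,"az":0,"grip":0},{"tx":-21,"ty":0,"tz":73,"ax":0,"ay":0,"az":0,"grip":0},{"tx":-21,"ty":0,"tz":73,"ax":0,"ay":0,"az":0,"grip":0}]}}

```text
time_s: 2.2
ee_pos: [0.5142, -0.2684, 0.0356]
eef_rot: [3.141, -0.278, 1.49]
contact_force: [0.0, 0.3, 0.3]
gripper_width: 0.0
gripper_force: 0.2
```

```bash
cat >> h.py <<'E'
def tilt(f):
    # height of each tin top at x=-25..+45 from the side depth picture
    p,d=look('side',f); c=env.calibration('side'); F=210/np.tan(np.radians(c['fov_y'])/2)
    v,u=np.mgrid[:420,:560]; P=np.stack([(u-c['cx'])/F*d,(v-c['cy'])/F*d,d,np.ones_like(d)],-1)@c['extrinsics'].T
    q=P[...,:3]-O; X=q@XT;Y=q@YT;Z=q[...,2]
    for y in(-.043,.043):
        print('lane',y,[(x,np.round(np.median(Z[m]),4) if m.sum()>3 else None,int(m.sum())) for x in np.arange(-.03,.17,.02).round(3) for m in [(abs(X-x)<.006)&(abs(Y-y)<.02)&(Z>.03)&(Z<.1)&(d>0)]])
E
python3 -c "
from h import *
where();tilt('s3');where()"
```

```text
tester -0.063 -0.0435 0.0356 [ 3.141 -0.278  1.49 ] [0.04 0.26 0.27] [-0.74  0.64  1.63  0.25  1.06 -0.81] 2.2
lane -0.043 [(np.float64(-0.03), np.float64(0.0645), 12), (np.float64(-0.01), np.float64(0.0686), 16), (np.float64(0.01), np.float64(0.0727), 13), (np.float64(0.03), np.float64(0.0773), 12), (np.float64(0.05), np.float64(0.0683), 109), (np.float64(0.07), np.float64(0.0492), 26), (np.float64(0.09), np.float64(0.0492), 23), (np.float64(0.11), np.float64(0.0491), 29), (np.float64(0.13), np.float64(0.0494), 29), (np.float64(0.15), np.float64(0.0491), 20)]
lane 0.043 [(np.float64(-0.03), np.float64(0.0702), 20), (np.float64(-0.01), np.float64(0.07), 26), (np.float64(0.01), np.float64(0.0704), 22), (np.float64(0.03), np.float64(0.0703), 24), (np.float64(0.05), np.float64(0.0607), 77), (np.float64(0.07), np.float64(0.0491), 30), (np.float64(0.09), np.float64(0.0488), 29), (np.float64(0.11), np.float64(0.0493), 27), (np.float64(0.13), np.float64(0.0489), 30), (np.float64(0.15), np.float64(0.0496), 21)]
tester -0.063 -0.0435 0.0356 [ 3.141 -0.278  1.49 ] [ 0.5  -0.89  1.  ] [-0.74  0.64  1.63  0.25  1.06 -0.81] 2.25
```

>>> {"method": "apply_moves", "body": {"moves": [{"tx":0,"ty":0,"tz":1,"ax":0,"ay":0,"az":0,"grip":0},{"tx":0,"ty":0,"tz":2.5,"ax":0,"ay":0,"az":0,"grip":0},{"tx":-1,"ty":0,"tz":3,"ax":0,"ay":0,"az":0,"grip":0},{"tx":-1,"ty":0,"tz":3,"ax":0,"ay":0,"az":0,"grip":0},{"tx":-1,"ty":0,"tz":3,"ax":0,"ay":0,"az":0,"grip":0},{"tx":-1,"ty":0,"tz":3,"ax":0,"ay":0,"az":0,"grip":0},{"tx":-1,"ty":0,"tz":3,"ax":0,"ay":0,"az":0,"grip":0},{"tx":-1,"ty":0,"tz":3,"ax":0,"ay":0,"az":0,"grip":0}]}}

```text
time_s: 3.25
ee_pos: [0.514, -0.2683, 0.0322]
eef_rot: [3.141, -0.278, 1.489]
contact_force: [-0.6, 0.4, 1.6]
gripper_width: 0.0001
gripper_force: 0.2
```

```bash
python3 -c "
from h import *
tilt('s4');where()" | sed 's/np.float64//g'
```

```text
lane -0.043 [((-0.03), (0.0625), 8), ((-0.01), (0.0684), 11), ((0.01), (0.0745), 10), ((0.03), (0.0789), 13), ((0.05), (0.0691), 105), ((0.07), (0.0492), 24), ((0.09), (0.0487), 25), ((0.11), (0.049), 28), ((0.13), (0.0485), 28), ((0.15), (0.0485), 17)]
lane 0.043 [((-0.03), (0.0699), 20), ((-0.01), (0.0701), 25), ((0.01), (0.0704), 23), ((0.03), (0.0702), 24), ((0.05), (0.0626), 79), ((0.07), (0.0493), 24), ((0.09), (0.0495), 26), ((0.11), (0.0495), 27), ((0.13), (0.0492), 31), ((0.15), (0.0489), 24)]
tester -0.0629 -0.0433 0.0322 [ 3.141 -0.279  1.489] [0.32 0.23 0.4 ] [-0.74  0.64  1.63  0.25  1.05 -0.81] 3.3
```

Fully tipped and held. Letting go now.

>>> {"method": "apply_moves", "body": {"moves": [{"tx":0,"ty":0,"tz":0,"ax":0,"ay":0,"az":0,"grip":0},{"tx":1,"ty":0,"tz":-4,"ax":0,"ay":0,"az":0,"grip":0},{"tx":3,"ty":0,"tz":-10,"ax":0,"ay":0,"az":0,"grip":0},{"tx":5,"ty":0,"tz":-17,"ax":0,"ay":0,"az":0,"grip":0},{"tx":8,"ty":0,"tz":-28,"ax":0,"ay":0,"az":0,"grip":0},{"tx":14,"ty":0,"tz":-48,"ax":0,"ay":0,"az":0,"grip":0},{"tx":14,"ty":0,"tz":-48,"ax":0,"ay":0,"az":0,"grip":0},{"tx":14,"ty":0,"tz":-48,"ax":0,"ay":0,"az":0,"grip":0}]}}

```text
time_s: 4.3
ee_pos: [0.5139, -0.268, 0.0821]
eef_rot: [3.141, -0.278, 1.49]
contact_force: [0.4, -0.9, 0.1]
gripper_width: -0.0002
gripper_force: 0.0
```

```bash
python3 -c "
from h import *
tilt('s5');where();go(-.063,.043,.08)" | sed 's/np.float64//g'
```

```text
lane -0.043 [((-0.03), (0.0709), 18), ((-0.01), (0.0706), 23), ((0.01), (0.0701), 21), ((0.03), (0.0704), 23), ((0.05), (0.0622), 85), ((0.07), (0.049), 23), ((0.09), (0.0493), 27), ((0.11), (0.0488), 22), ((0.13), (0.0488), 25), ((0.15), (0.0492), 20)]
lane 0.043 [((-0.03), (0.0697), 19), ((-0.01), (0.0703), 25), ((0.01), (0.0705), 22), ((0.03), (0.0705), 31), ((0.05), (0.0623), 88), ((0.07), (0.0489), 28), ((0.09), (0.049), 27), ((0.11), (0.0488), 27), ((0.13), (0.0492), 27), ((0.15), (0.049), 22)]
tester -0.0625 -0.0429 0.0817 [-3.142 -0.279  1.489] [ 0.14 -0.99  0.01] [-0.74  0.57  1.61  0.24  1.15 -0.78] 4.35
world [ 0.428  -0.2613  0.08  ] t [ -0.9 -85.9   1.5] a [-0.     0.001  0.   ]
```

Tin 1 swung back level, so it is the sound one. Next I'll tip rocker 2.

>>> {"method": "apply_moves", "body": {"moves": [{"tx":0,"ty":-45,"tz":0,"ax":0,"ay":0,"az":0,"grip":0},{"tx":0,"ty":-86,"tz":0,"ax":0,"ay":0,"az":0,"grip":0},{"tx":0,"ty":-86,"tz":0,"ax":0,"ay":0,"az":0,"grip":0},{"tx":-4,"ty":-86,"tz":14,"ax":0,"ay":0,"az":0,"grip":0},{"tx":-8,"ty":-86,"tz":28,"ax":0,"ay":0,"az":0,"grip":0},{"tx":-10,"ty":-86,"tz":36,"ax":0,"ay":0,"az":0,"grip":0},{"tx":-12,"ty":-86,"tz":43,"ax":0,"ay":0,"az":0,"grip":0},{"tx":-14,"ty":-86,"tz":48,"ax":0,"ay":0,"az":0,"grip":0}]}}

```text
time_s: 5.35
ee_pos: [0.4283, -0.261, 0.0315]
eef_rot: [3.142, -0.279, 1.49]
contact_force: [1.1, -1.0, 2.9]
gripper_width: -0.0002
gripper_force: 1.5
```

>>> {"method": "apply_moves", "body": {"moves": [{"tx":0,"ty":0,"tz":0,"ax":0,"ay":0,"az":0,"grip":0},{"tx":0,"ty":0,"tz":0.5,"ax":0,"ay":0,"az":0,"grip":0},{"tx":0,"ty":0,"tz":0.5,"ax":0,"ay":0,"az":0,"grip":0},{"tx":0,"ty":0,"tz":0.5,"ax":0,"ay":0,"az":0,"grip":0},{"tx":0,"ty":0,"tz":0.5,"ax":0,"ay":0,"az":0,"grip":0},{"tx":0,"ty":0,"tz":0.5,"ax":0,"ay":0,"az":0,"grip":0},{"tx":0,"ty":0,"tz":0.5,"ax":0,"ay":0,"az":0,"grip":0},{"tx":0,"ty":0,"tz":0.5,"ax":0,"ay":0,"az":0,"grip":0}]}}

```text
time_s: 6.35
ee_pos: [0.4283, -0.2611, 0.0316]
eef_rot: [3.141, -0.278, 1.489]
contact_force: [0.1, -0.6, 0.4]
gripper_width: -0.0001
gripper_force: 0.0
```

>>> {"method": "apply_moves", "body": {"moves": [{"tx":0,"ty":0,"tz":0,"ax":0,"ay":0,"az":0,"grip":0},{"tx":1,"ty":0,"tz":-4,"ax":0,"ay":0,"az":0,"grip":0},{"tx":3,"ty":0,"tz":-10,"ax":0,"ay":0,"az":0,"grip":0},{"tx":5,"ty":0,"tz":-17,"ax":0,"ay":0,"az":0,"grip":0},{"tx":8,"ty":0,"tz":-28,"ax":0,"ay":0,"az":0,"grip":0},{"tx":14,"ty":0,"tz":-48,"ax":0,"ay":0,"az":0,"grip":0},{"tx":14,"ty":0,"tz":-48,"ax":0,"ay":0,"az":0,"grip":0},{"tx":14,"ty":0,"tz":-48,"ax":0,"ay":0,"az":0,"grip":0}]}}

```text
time_s: 7.35
ee_pos: [0.4283, -0.2609, 0.0817]
eef_rot: [3.141, -0.278, 1.49]
contact_force: [0.2, 0.8, 0.3]
gripper_width: -0.0001
gripper_force: 0.0
```

```bash
python3 -c "
from h import *
tilt('s6');where();go(-.060,-.043,.08);go(-.060,-.043,.061);go(.058,-.043,.057)" | sed 's/np.float64//g'
```

```text
lane -0.043 [((-0.03), (0.07), 18), ((-0.01), (0.07), 22), ((0.01), (0.0706), 24), ((0.03), (0.0703), 24), ((0.05), (0.0633), 82), ((0.07), (0.0494), 23), ((0.09), (0.0492), 23), ((0.11), (0.0492), 25), ((0.13), (0.0494), 28), ((0.15), (0.0498), 19)]
lane 0.043 [((-0.03), (0.0613), 9), ((-0.01), (0.0686), 13), ((0.01), (0.0741), 14), ((0.03), (0.0791), 12), ((0.05), (0.0677), 109), ((0.07), (0.0491), 22), ((0.09), (0.0493), 27), ((0.11), (0.0489), 32), ((0.13), (0.0489), 31), ((0.15), (0.0493), 24)]
tester -0.0624 0.043 0.0814 [ 3.141 -0.279  1.489] [ 0.09  0.45 -0.27] [-0.84  0.5   1.77  0.23  1.08 -0.89] 7.4
world [ 0.5139 -0.2653  0.08  ] t [ 1.9 86.   2. ] a [-0.     0.001  0.   ]
world [ 0.5139 -0.2653  0.061 ] t [-3.3 86.  20.3] a [-0.     0.001  0.   ]
world [ 0.5236 -0.1477  0.057 ] t [109.   86.   56.6] a [-0.     0.001  0.   ]
```

Tin 2 stays tipped, so it is the loose one. Before pushing tin 1, I'll check how far the arm is from the reel.

```bash
python3 -c "
from h import *
p,d=look('top','t3');c=env.calibration('top');F=210/np.tan(np.radians(c['fov_y'])/2)
v,u=np.mgrid[:420,:560];P=np.stack([(u-c['cx'])/F*d,(v-c['cy'])/F*d,d,np.ones_like(d)],-1)@c['extrinsics'].T
m=(P[...,2]>.2)&(d>0)&(P[...,0]<.62)&(P[...,0]>.0)&(P[...,1]<.1)&(P[...,1]>-.5)
Q=P[m][:,:3]
for x0 in np.arange(.2,.62,.04):
  for a,b in((.2,.47),(.47,.9)):
    k=Q[(abs(Q[:,0]-x0)<.02)&(Q[:,2]>a)&(Q[:,2]<b)]
    if len(k): print(x0.round(2),a,len(k),'y',k[:,1].min().round(3),k[:,1].max().round(3),'z',k[:,2].min().round(3),k[:,2].max().round(3))
"
```

```text
0.2 0.47 5037 y -0.243 0.1 z 0.489 0.861
0.24 0.47 7878 y -0.252 0.099 z 0.488 0.861
0.28 0.2 1 y 0.055 0.055 z 0.461 0.461
0.28 0.47 7866 y -0.331 0.071 z 0.558 0.861
0.32 0.47 6493 y -0.375 0.024 z 0.472 0.864
0.36 0.2 356 y -0.419 -0.334 z 0.391 0.47
0.36 0.47 3959 y -0.415 -0.019 z 0.47 0.863
0.4 0.2 377 y -0.43 -0.261 z 0.378 0.47
0.4 0.47 1851 y -0.417 -0.058 z 0.47 0.858
0.44 0.2 334 y -0.409 -0.267 z 0.252 0.47
0.44 0.47 879 y -0.396 -0.269 z 0.47 0.555
0.48 0.2 147 y -0.381 -0.308 z 0.285 0.47
0.48 0.47 196 y -0.377 -0.32 z 0.47 0.507
0.52 0.47 3113 y -0.066 0.1 z 0.471 0.652
0.56 0.47 25 y 0.068 0.098 z 0.609 0.633
```

```bash
python3 -c "
from h import *
d=np.load('pics/t2.npy');c=env.calibration('top');F=210/np.tan(np.radians(c['fov_y'])/2)
v,u=np.mgrid[:420,:560];P=np.stack([(u-c['cx'])/F*d,(v-c['cy'])/F*d,d,np.ones_like(d)],-1)@c['extrinsics'].T
m=(P[...,2]>.2)&(d>0)&(P[...,0]<.7)&(P[...,0]>.3)&(P[...,1]<.1)&(P[...,1]>-.5)
Q=P[m][:,:3]
for x0 in np.arange(.32,.62,.03):
  for a,b in((.2,.47),(.47,.67),(.67,.9)):
    k=Q[(abs(Q[:,0]-x0)<.015)&(Q[:,2]>a)&(Q[:,2]<b)]
    if len(k): print(x0.round(2),a,len(k),'y',k[:,1].min().round(3),k[:,1].max().round(3),'z',k[:,2].min().round(3),k[:,2].max().round(3))
"
```

```text
0.32 0.47 15 y -0.302 0.046 z 0.599 0.669
0.32 0.67 5307 y -0.271 0.043 z 0.671 0.85
0.35 0.47 335 y -0.332 -0.245 z 0.582 0.669
0.35 0.67 4121 y -0.262 0.019 z 0.67 0.851
0.38 0.47 811 y -0.359 -0.195 z 0.527 0.67
0.38 0.67 2494 y -0.243 -0.007 z 0.67 0.85
0.41 0.2 10 y -0.344 -0.337 z 0.461 0.47
0.41 0.47 1250 y -0.386 -0.197 z 0.471 0.639
0.41 0.67 745 y -0.111 -0.032 z 0.806 0.848
0.44 0.2 104 y -0.372 -0.342 z 0.434 0.47
0.44 0.47 1017 y -0.415 -0.207 z 0.47 0.624
0.44 0.67 6 y -0.074 -0.065 z 0.807 0.818
0.47 0.2 241 y -0.37 -0.28 z 0.213 0.47
0.47 0.47 1313 y -0.439 -0.236 z 0.47 0.603
0.5 0.2 342 y -0.347 -0.27 z 0.203 0.438
0.5 0.47 2061 y -0.435 0.041 z 0.471 0.649
0.53 0.2 357 y -0.327 -0.27 z 0.201 0.47
0.53 0.47 2900 y -0.411 0.1 z 0.471 0.652
0.56 0.2 92 y -0.348 -0.286 z 0.201 0.469
0.56 0.47 263 y -0.38 -0.318 z 0.47 0.529
0.59 0.47 6 y -0.369 -0.359 z 0.476 0.494
```

>>> {"method": "apply_moves", "body": {"moves": [{"tx":1,"ty":40,"tz":0,"ax":0,"ay":0,"az":0,"grip":0},{"tx":2,"ty":86,"tz":2,"ax":0,"ay":0,"az":0,"grip":0},{"tx":2,"ty":86,"tz":2,"ax":0,"ay":0,"az":0,"grip":0},{"tx":0,"ty":86,"tz":8,"ax":0,"ay":0,"az":0,"grip":0},{"tx":-2,"ty":86,"tz":15,"ax":0,"ay":0,"az":0,"grip":0},{"tx":-3.3,"ty":86,"tz":20.3,"ax":0,"ay":0,"az":0,"grip":0},{"tx":-3.3,"ty":86,"tz":20.3,"ax":0,"ay":0,"az":0,"grip":0},{"tx":-3.3,"ty":86,"tz":20.3,"ax":0,"ay":0,"az":0,"grip":0}]}}

```text
time_s: 8.45
ee_pos: [0.5141, -0.2656, 0.0614]
eef_rot: [3.141, -0.278, 1.489]
contact_force: [-0.2, 0.4, -0.3]
gripper_width: 0.0001
gripper_force: 0.0
```

>>> {"method": "apply_moves", "body": {"moves": [{"tx":4.8,"ty":0,"tz":1.4,"ax":0,"ay":0,"az":0,"grip":0},{"tx":9.6,"ty":0,"tz":2.8,"ax":0,"ay":0,"az":0,"grip":0},{"tx":15.4,"ty":0,"tz":4.4,"ax":0,"ay":0,"az":0,"grip":0},{"tx":22.1,"ty":0,"tz":6.3,"ax":0,"ay":0,"az":0,"grip":0},{"tx":29.8,"ty":0,"tz":8.6,"ax":0,"ay":0,"az":0,"grip":0},{"tx":37.2,"ty":0,"tz":11.7,"ax":0,"ay":0.03,"az":0,"grip":0},{"tx":44.5,"ty":0,"tz":15.4,"ax":0,"ay":0.06,"az":0,"grip":0},{"tx":51.8,"ty":0,"tz":19,"ax":0,"ay":0.09,"az":0,"grip":0}]}}

```text
time_s: 9.45
ee_pos: [0.5192, -0.211, 0.0573]
eef_rot: [3.14, -0.37, 1.489]
contact_force: [0.1, -3.7, 3.2]
gripper_width: -0.0002
gripper_force: 2.2
```

```bash
python3 -c "
from h import *
where();tilt('s7');where();go(.0585,-.043,.057,.45);go(-.005,-.043,.057,.37)" | sed 's/np.float64//g'
```

```text
tester -0.0054 -0.0438 0.0573 [ 3.14  -0.37   1.489] [ 0.15 -3.68  3.15] [-0.71  0.61  1.66  0.33  1.12 -0.81] 9.45
lane -0.043 [((-0.03), (0.0513), 12), ((-0.01), (0.0869), 70), ((0.01), (0.0701), 23), ((0.03), (0.0703), 24), ((0.05), (0.0708), 22), ((0.07), (0.0697), 21), ((0.09), (0.0616), 94), ((0.11), (0.0489), 25), ((0.13), (0.0493), 25), ((0.15), (0.0491), 21)]
lane 0.043 [((-0.03), (0.0625), 12), ((-0.01), (0.0676), 10), ((0.01), (0.0736), 11), ((0.03), (0.0789), 12), ((0.05), (0.0667), 112), ((0.07), (0.0485), 27), ((0.09), (0.0489), 29), ((0.11), (0.0493), 31), ((0.13), (0.0494), 26), ((0.15), (0.0494), 19)]
tester -0.0045 -0.0433 0.0568 [ 3.141 -0.372  1.489] [ 0.57 -3.09  1.36] [-0.71  0.61  1.66  0.33  1.12 -0.81] 9.5
world [ 0.5236 -0.1472  0.057 ] t [58.7 -0.3 22.7] a [ 0.     0.078 -0.   ]
world [ 0.5184 -0.2105  0.057 ] t [-0.4 -0.3 -0.4] a [ 0.    -0.002 -0.   ]
```

>>> {"method": "apply_moves", "body": {"moves": [{"tx":8,"ty":0,"tz":3.1,"ax":0,"ay":0.01,"az":0,"grip":0},{"tx":16,"ty":0,"tz":6.2,"ax":0,"ay":0.02,"az":0,"grip":0},{"tx":24,"ty":0,"tz":9.3,"ax":0,"ay":0.03,"az":0,"grip":0},{"tx":32,"ty":0,"tz":12.4,"ax":0,"ay":0.04,"az":0,"grip":0},{"tx":40,"ty":0,"tz":15.5,"ax":0,"ay":0.05,"az":0,"grip":0},{"tx":48,"ty":0,"tz":18.5,"ax":0,"ay":0.06,"az":0,"grip":0},{"tx":54,"ty":0,"tz":20.8,"ax":0,"ay":0.07,"az":0,"grip":0},{"tx":58.5,"ty":0,"tz":22.5,"ax":0,"ay":0.08,"az":0,"grip":0}]}}

```text
time_s: 10.5
ee_pos: [0.5238, -0.1477, 0.0573]
eef_rot: [3.141, -0.449, 1.49]
contact_force: [-1.1, -1.6, -0.1]
gripper_width: 0.0004
gripper_force: 0.6
```

```bash
python3 -c "
from h import *
where();tilt('s8');where();p=cv2.imread('pics/s8.png')[150:270,240:400]
cv2.imwrite('pics/c4.png',cv2.resize(p,None,fx=5,fy=5,interpolation=cv2.INTER_CUBIC))" | sed 's/np.float64//g'
```

```text
tester 0.058 -0.0432 0.0573 [ 3.141 -0.449  1.49 ] [-1.05 -1.62 -0.13] [-0.66  0.61  1.7   0.42  1.12 -0.82] 10.5
lane -0.043 [((-0.03), (0.0511), 18), ((-0.01), (0.051), 23), ((0.01), (0.0507), 17), ((0.03), (0.0512), 14), ((0.05), (0.0879), 70), ((0.07), (0.0685), 23), ((0.09), (0.068), 20), ((0.11), (0.0683), 28), ((0.13), (0.0679), 27), ((0.15), (0.0663), 58)]
lane 0.043 [((-0.03), (0.0616), 11), ((-0.01), (0.0672), 13), ((0.01), (0.0731), 11), ((0.03), (0.0789), 13), ((0.05), (0.0662), 114), ((0.07), (0.0492), 26), ((0.09), (0.0491), 28), ((0.11), (0.0491), 28), ((0.13), (0.0493), 31), ((0.15), (0.0498), 24)]
tester 0.0584 -0.0431 0.0572 [ 3.141 -0.45   1.489] [ 0.39 -0.58 -0.06] [-0.66  0.61  1.71  0.42  1.12 -0.82] 10.55
```

View pics/c4.png

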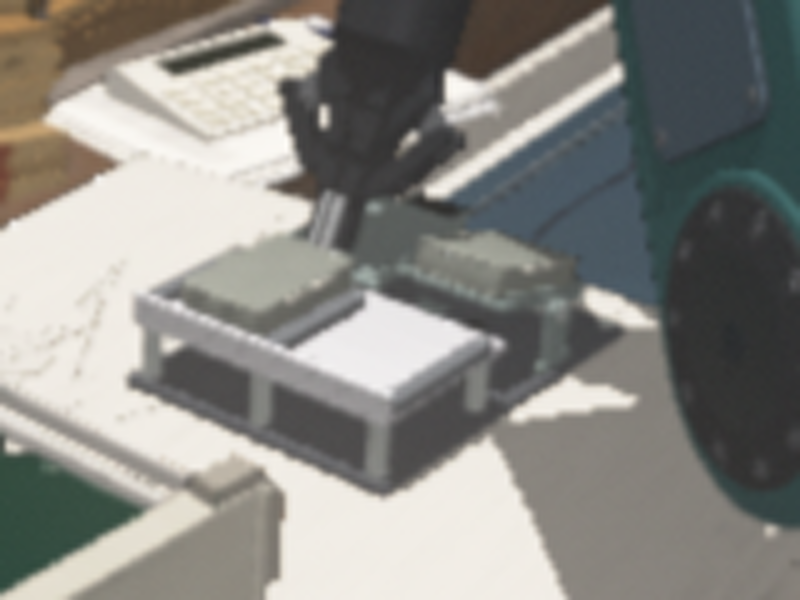

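The side crop shows tin 1 flat in the farther lane at (265, 280), and tin 2 still tipped on its rocker at (500, 260). I'll back the hand away and check the positions.

>>> {"method": "apply_moves", "body": {"moves": [{"tx":-4,"ty":0,"tz":-3,"ax":0,"ay":0,"az":0,"grip":0},{"tx":-8,"ty":0,"tz":-10,"ax":0,"ay":0,"az":0,"grip":0},{"tx":-12,"ty":0,"tz":-30,"ax":0,"ay":0,"az":0,"grip":0},{"tx":-20,"ty":0,"tz":-60,"ax":0,"ay":0,"az":0,"grip":0},{"tx":-40,"ty":0,"tz":-90,"ax":0,"ay":0,"az":0,"grip":0},{"tx":-70,"ty":0,"tz":-110,"ax":0,"ay":0,"az":0,"grip":0},{"tx":-100,"ty":0,"tz":-120,"ax":0,"ay":0,"az":0,"grip":0},{"tx":-100,"ty":0,"tz":-120,"ax":0,"ay":0,"az":0,"grip":0}]}}

```text
time_s: 11.55
ee_pos: [0.5122, -0.2931, 0.1222]
eef_rot: [3.14, -0.447, 1.487]
contact_force: [-0.5, -0.1, -0.9]
gripper_width: 0.0003
gripper_force: 0.0
```

```bash
python3 -c "
from h import *
where();p,d=look('side','s9');c=env.calibration('side');F=210/np.tan(np.radians(c['fov_y'])/2)
v,u=np.mgrid[:420,:560];P=np.stack([(u-c['cx'])/F*d,(v-c['cy'])/F*d,d,np.ones_like(d)],-1)@c['extrinsics'].T
q=P[...,:3]-O;X=q@XT;Y=q@YT;Z=q[...,2]
m=(abs(Y+.043)<.05)&(X>.04)&(X<.2)&(abs(Z-.068)<.003)
r=cv2.minAreaRect((np.c_[X[m],Y[m]]*1000).astype(np.float32));print('tin1 top',r,m.sum())
m=(abs(Y-.043)<.036)&(X>-.05)&(X<.07)&(Z>.057);s=np.polyfit(X[m],Z[m],1);print('tin2',X[m].min(),X[m].max(),s)
m=(abs(Z-.062)<.0025)&(X>.155)&(X<.19)&(abs(Y)<.08);print('stop x',np.percentile(X[m],[2,50,98]))
tilt('s10')" | sed 's/np.float64//g'
```

```text
tester -0.0878 -0.0435 0.1222 [ 3.14  -0.447  1.487] [-0.52 -0.1  -0.85] [-0.84  0.6   1.48  0.33  1.38 -0.87] 11.55
tin1 top ((98.67660522460938, -42.591148376464844), (72.21265411376953, 128.75308227539062), 78.87480926513672) 308
tin2 -0.04311630153038174 0.05721183631833303 [0.10398167 0.06768077]
stop x [0.15567781 0.17629785 0.18042887]
lane -0.043 [((-0.03), (0.0517), 23), ((-0.01), (0.0508), 18), ((0.01), (0.0508), 22), ((0.03), (0.0511), 20), ((0.05), None, 3), ((0.07), (0.0683), 16), ((0.09), (0.0684), 27), ((0.11), (0.0687), 27), ((0.13), (0.0689), 26), ((0.15), (0.0675), 38)]
lane 0.043 [((-0.03), (0.0622), 11), ((-0.01), (0.068), 11), ((0.01), (0.0737), 11), ((0.03), (0.0788), 12), ((0.05), (0.0675), 110), ((0.07), (0.049), 28), ((0.09), (0.049), 26), ((0.11), (0.0493), 28), ((0.13), (0.0494), 25), ((0.15), (0.049), 23)]
```

```bash
python3 -c "
from h import *
d=np.load('pics/s10.npy');c=env.calibration('side');F=210/np.tan(np.radians(c['fov_y'])/2)
v,u=np.mgrid[:420,:560];P=np.stack([(u-c['cx'])/F*d,(v-c['cy'])/F*d,d,np.ones_like(d)],-1)@c['extrinsics'].T
q=P[...,:3]-O;X=q@XT;Y=q@YT;Z=q[...,2]
m=(abs(Y+.043)<.035)&(X>.06)&(X<.165)&(abs(Z-.0683)<.0015)
print('x',np.percentile(X[m],[0,2,98,100]),'y',np.percentile(Y[m],[0,2,98,100]),m.sum())
look('top','t4');p=cv2.imread('pics/t4.png')[185:280,285:405]
cv2.imwrite('pics/c5.png',cv2.resize(p,None,fx=6,fy=6,interpolation=cv2.INTER_CUBIC))
"
```

```text
x [0.06614208 0.0690326  0.15886176 0.1596261 ] y [-0.07509229 -0.0723941  -0.01381411 -0.01179478] 256
```

View pics/c5.png

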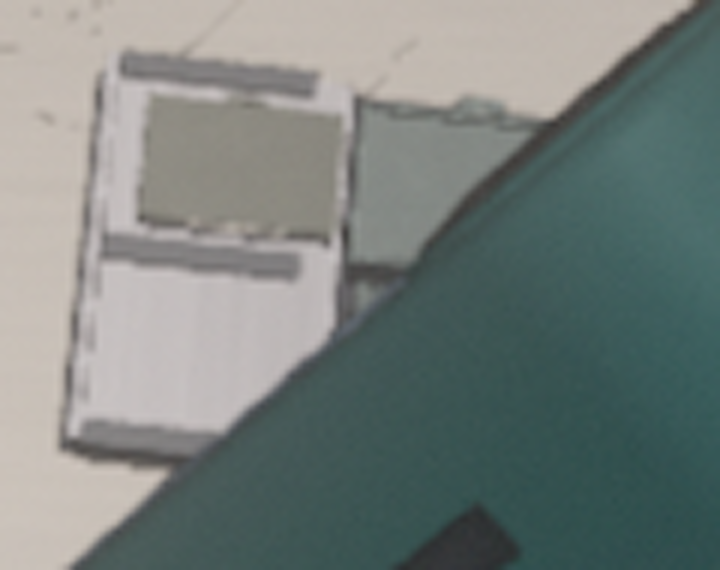

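The top crop shows tin 1 wholly on the far lane, at (140–345, 95–240), centred at x ≈ 113 mm. Rocker 1 is empty and level, and tin 2 is still tipped, so I'm handing the job in.

```bash
python3 -c "
from rig import env
print(env.job_done())"
```

```text
the job is handed in; nothing more can be done
None
```

The job is handed in: tin 1 on the farther rocker swung back level, so I pushed it left onto its shelf lane, where it lies flat about 113 mm left of the pivot line; tin 2 is the loose one and stays seated on the nearer rocker, tipped tab end down (the hand-in returned no verdict).

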